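# Roll a smoked cheese log into the slicing rest

### The arm

A 7-joint arm with a two-finger parallel gripper is mounted at the origin on the work surface. World frame = base frame: x ahead of the robot, y to its left, z up, the work surface at z = 0. Lengths are in m, angles in rad, forces in N, time in s.
With the tool pointing down it reaches from about 0.425 to 0.95 m from the base axis. Payload 4.7 kg.
Tool frame: the origin (TCP) lies at the very end of the fingers, on their centre line; the grasp point (between the pads) lies bot.grip_point_offset behind it (bot.grip_point_offset is the distance from the TCP to the grasp point, in m); z points along the fingers, y is the line along which they close (so a half turn about z gives the same grasp; the last joint's range is limited). The gripper opens to 87 mm and grips with 3 to 60 N. Pads are 19 mm wide; open, the fingers measure 117 mm over their backs; the gripper's body (75 mm by 190 mm) begins 51 mm behind the grasp point.
Start: joints at [1.099, 0.469, -0.049, 1.532, 0.024, 1.141, -0.082], TCP at [0.289, -0.61, 0.223] pointing down, gripper open.
Joint ranges: [-2.59, 2.59], [-0.33, 1.99], [-1.39, 1.29], [0.1, 2.45], [-1.04, 4.18], [0.21, 1.99], [-2.66, 2.66]. Speed limits (rad/s): [2.57, 2.57, 3.14, 3.14, 3.14, 3.14, 3.14].

### API

Orientations are given as [roll, pitch, yaw] about the fixed x, y, z axes, in that order (R = Rz(yaw) Ry(pitch) Rx(roll)).
In Python, from bench import bot gives the robot as it stands.
- The arm moves only by the tool send_rows, never from a script. Its argument "rows" is a list of rows, each an object of numbers: "wx", "wy", "wz": the turn, a rotation vector about the tool's x, y, z in degrees; "tx", "ty", "tz": the shift along the tool's x, y, z in mm; "grip": the opening, from 0 (shut) to 1 (fully open). In form: [{"wx": .., "wy": .., "wz": .., "tx": .., "ty": .., "tz": .., "grip": ..}, ...]. A call has 1 to 20 rows; each row shifts and turns the commanded pose from where the row before left it, along the tool's axes as they then stand; what a row does not reach is not made up. A row lasts 1/10 s, in which the tool goes at most 50 mm and 8.59 degrees, less where a joint would pass 70% of its speed; a pose out of reach is approached as far as the arm can. A call with a gripper value outside its range is refused whole. The fingers move at their own pace and stop on an object; "force" is the grip in N (left out, the last holds). Time passes only in rows, so rows that do not move let the fingers close. It gives the time, the measured TCP pose, the force, the opening and the grip force at its end, in the units of the state.
- bot.get_state(): the state, without advancing time (a new reading comes with each control period).
- bot.read_camera(name): name is "scene" or "top" or "wrist"; returns a dict with "image" (384x512x3 uint8, red, green, blue), "range_z" (384x512 float32, m along the optical axis (not along the pixel's ray), 0 where there is no reading), "fx", "fy", "cx", "cy" (pixels), "distortion" ([k1, k2, p1, p2, k3] as OpenCV has them; the pictures are not rectified), "origin" and "orientation" of the camera in the world. Camera axes: x right, y up, looking along -z (the intrinsics and any distortion apply to the point x, -y, -z); pixel columns grow to the right and rows downward; lengths in m; the calibration is good to about 2 mm. A picture is of the moment at which its call begins.
- bot.job_done(): hands the job in; it is judged then, once.
The state is a dict: "clock": time; "joints": joint angles; "qd": joint speeds; "joint_torque": joint torques, N m; "ee_pos": TCP position; "orientation": TCP orientation; "contact_force": force on the tool from outside, world axes, zero at the start; "torque": the same for the moment, N m; "width": finger opening in m; "grip_force": force on a finger pad.
Only numpy, scipy, OpenCV 4.12 (cv2) and the standard library are available. Lean on these libraries where they do the work, as an engineer would, in place of code of your own. Each camera call takes 0.05 s, during which the arm holds its last target. There are 200 camera calls.

### The job

Gently roll the brown cheese log along the counter with your fingertips, up the low ramp of the wooden slicing rest and into its V, then push the log endwise along the V until its end touches the upright end stop, ready for slicing. Do not pick the log up or carry it: let it roll and slide, always resting on the counter or the rest, and do not bat it at speed. Leave the jar, the tin and the small waxed cheese where they stand, and finish with the log lying still and untouched.

Things in the scene. Friction and masses are not known exactly. Their poses are not given: they have to be found in the camera images.
- log: Smoked cheese log: brown cylinder, 52 mm thick, 160 mm long, pale ends, a red strip along it (on top at the start), 0.3 to 0.45 kg. Lies on the ramp side of the rest. Origin at its centre, 26 mm above the counter; x along its axis; y and z turn as it rolls. Its casing is smooth and slippery (friction about 0.4). It rolls easily; a slow roll dies out within a few centimetres.
- rest: Wooden V rest fixed to the counter. Origin at counter level below the V's bottom line; x runs along the V away from the end stop, y level from ramp to back face, z up. Ramp climbs smoothly from the counter at y = -96 mm to the crest at y = -26; V bottom at y = 0, 3 mm high; the back face rises at 45 degrees to 45 mm high at y = 42. All reach from x = -80 to 150 mm.
- rest_crest (a point): Middle of the crest line between ramp and V, 15 mm above the counter, at x = 35, y = -26 mm in the rest's frame. The rolling log's centre is about 41 mm high there.
- rest_stop (a point): On the end stop's inner face, 34 mm above the counter, at x = -80, y = -5.5 mm in the rest's frame. The stop is an upright board 12 mm thick, 55 mm high, reaching from y = -26 to 42 mm; it closes the robot's end of the V, the other end is open.
- rest_home (a point): Where the log's centre is when it lies in the V with its end against the stop: x = 0, y = -5.5, z = 34 mm in the rest's frame.
- mustard: Amber glass jar with a black cap, 58 mm in diameter, 75 mm high, standing upright; leave it. Origin at the centre of its underside.
- tin: Round blue-and-white tin, 65 mm in diameter, 78 mm high, standing upright; leave it. Origin at the centre of its underside.
- baby: Small orange waxed cheese, round, 68 mm in diameter, 42 mm high; leave it. Origin at the centre of its underside.
Not all that is in view belongs to the job. There is more than one size of the log; the job needs the largest.

How it is judged:
By the outcome, as a careful person would: the job done as asked, in the order asked, and still so for the second after the job is handed in, with the robot touching nothing.
It also fails if it takes over 56 s, if anything falls off the work surface, if the arm or the gripper's body presses on something with over 40 N, if the wrist force passes 120 N, or if a joint passes its speed limit or range.

## Working session

There is one attempt and no reset: what is moved stays moved. The work goes in short steps, Python scripts to look and compute and a tool call to move; the robot and the scene stay as the last step left them, time stands still between calls to the robot, and variables do not carry over. Pictures are saved under pics/ and viewed, at most 10 in all, crops included, and the job is handed in when it is done.

Besides the shell and the picture viewer there is one more tool, called after "Emit:" as name([rows], argument=value, ...), one row to a line, values as JSON. send_rows: Moves the arm, as the interface text tells. Its arguments: {"type":"object","properties":{"rows":{"type":"array"},"force":{"type":"number"}},"required":["rows"]}

```bash
mkdir -p pics; cat > h.py <<'E'
import numpy as np, cv2
from scipy.spatial.transform import Rotation as R
from bench import bot
def cloud(c):
    h,w=c["range_z"].shape
    K=np.array([[c["fx"],0,c["cx"]],[0,c["fy"],c["cy"]],[0,0,1]])
    v,u=np.mgrid[:h,:w]
    p=cv2.undistortPoints(np.stack([u,v],-1).reshape(-1,1,2).astype(float),K,np.array(c["distortion"],float)).reshape(h,w,2)
    z=c["range_z"]
    P=np.stack([p[...,0]*z,-p[...,1]*z,-z],-1)
    o=np.array(c["orientation"],float)
    M=R.from_euler('xyz',o).as_matrix() if o.size==3 else (o if o.shape==(3,3) else R.from_quat(o).as_matrix())
    return P@M.T+np.array(c["origin"])
E
python3 - <<'E'
from h import *
for n in ["scene","top"]:
    c=bot.read_camera(n); cv2.imwrite(f"pics/{n}0.png",c["image"][...,::-1]); print(n,c["origin"],c["orientation"],c["fx"])
    np.save(f"{n}.npy",cloud(c)); np.save(f"{n}_im.npy",c["image"]); np.save(f"{n}_rz.npy",c["range_z"])
    print((c["range_z"]>0).mean(), np.nanmedian(cloud(c)[c["range_z"]>0][:,2]))
print(bot.get_state(),bot.grip_point_offset)
E
```

```text
scene [ 1.08070755 -0.14260768  0.83070767] [0.60674307 0.01100075 1.28168049] 366.66700628676307
0.9959920247395834 0.0004540617938695868
top [0.40025029 0.00471167 1.13014779] [ 0.17538136 -0.01618683 -1.56322776] 478.20398399626674
0.9959971110026041 -0.0001001222690864001
{'clock': 0.1, 'joints': array([ 1.09905671,  0.46939499, -0.04860094,  1.5335872 ,  0.02410612,
        1.14100888, -0.08231406]), 'qd': array([ 0.00036358, -0.00180297, -0.00061192, -0.00372883,  0.00177436,
       -0.00064505,  0.00222227]), 'joint_torque': array([-8.73940007e-04, -5.09174216e+01, -8.16730689e-02, -2.36829722e+01,
       -6.14645518e-02,  3.44858877e-02,  6.70759619e-05]), 'ee_pos': array([ 0.28901946, -0.60938495,  0.22157595]), 'orientation': array([-3.13978131e+00,  6.67317784e-05,  4.42862817e-01]), 'contact_force': array([-0.28868181, -0.63259424,  0.8778467 ]), 'torque': array([-0.04327452,  0.05344029,  0.02564764]), 'grip_force': 0.0, 'width': 0.08713607515250596} 0.0187
```

View pics/scene0.png

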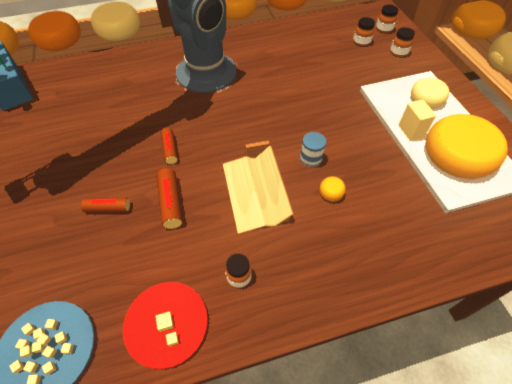

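View pics/top0.png

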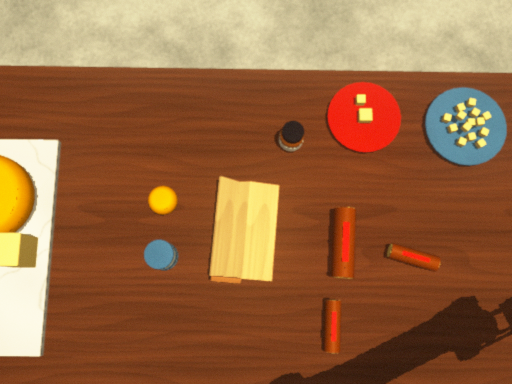

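The scene view shows the big log at (170,198). Two smaller logs could be mistaken for it, at (170,146) and (106,206). In the top view the same three are at (344,242), (332,326) and (413,257). The rest is at (245,230), with its end stop at the robot's end (226,279). I choose the big log, measure it, and check it with a crop.

```bash
python3 - <<'E'
from h import *
im=np.load("top_im.npy"); P=np.load("top.npy")
cv2.imwrite("pics/crop.png",cv2.resize(im[165:365,190:450],None,fx=3,fy=3,interpolation=cv2.INTER_CUBIC)[:600,:780,::-1])
def rect(P,m,t):
    p=P[m]; 
    r=cv2.minAreaRect(p[:,:2].astype(np.float32)*1000); b=cv2.boxPoints(r)
    print(t,m.sum(),"c",np.round(r[0]),"size",np.round(r[1]),"ang",round(r[2],1),"corners",b.round().tolist(),"zmax",np.percentile(p[:,2],[50,98]).round(4))
for n in ["top","scene"]:
    P=np.load(f"{n}.npy")
    h=(P[...,2]>0.006)&(P[...,2]<0.15)&(P[...,0]>0.3)&(P[...,0]<1.05)&(abs(P[...,1])<0.4)
    h=cv2.morphologyEx(h.astype(np.uint8),cv2.MORPH_OPEN,np.ones((2,2)))
    k,l,s,c=cv2.connectedComponentsWithStats(h)
    for i in range(1,k):
        if s[i,4]>60: rect(P,l==i,f"{n} px{c[i].round()}")
# log axis: top points high
P=np.load("top.npy")
for n in ["top","scene"]:
    P=np.load(f"{n}.npy")
    m=(P[...,2]>0.045)&(P[...,2]<.06)&(P[...,1]<-.08)&(P[...,1]>-.3)&(P[...,0]>.35)&(P[...,0]<.65)
    rect(P,m,n+" log top")
E
```

```text
top px[364. 118.] 3974 c [ 674. -134.] size [178. 586.] ang 46.2 corners [[400.0, 5.0], [824.0, -401.0], [947.0, -272.0], [524.0, 134.0]] zmax [0.0143 0.0333]
top px[292. 137.] 614 c [606. -38.] size [ 57. 417.] ang 70.4 corners [[400.0, 5.0], [794.0, -135.0], [813.0, -82.0], [419.0, 58.0]] zmax [0.0726 0.0788]
top px[238. 232.] 4210 c [528.  30.] size [119. 251.] ang 84.8 corners [[398.0, -18.0], [648.0, -41.0], [659.0, 78.0], [409.0, 100.0]] zmax [0.0137 0.0551]
top px[163. 201.] 669 c [502. 130.] size [316.  67.] ang 39.0 corners [[358.0, 56.0], [400.0, 5.0], [646.0, 204.0], [604.0, 255.0]] zmax [0.0399 0.0452]
top px[344. 244.] 1604 c [ 496. -121.] size [164. 270.] ang 5.9 corners [[400.0, 5.0], [428.0, -264.0], [591.0, -247.0], [563.0, 21.0]] zmax [0.0477 0.0547]
top px[161. 256.] 814 c [455. 118.] size [243.  64.] ang 79.0 corners [[400.0, 5.0], [463.0, -7.0], [509.0, 231.0], [447.0, 243.0]] zmax [0.0773 0.0817]
top px[408. 257.] 641 c [ 457. -197.] size [ 65. 414.] ang 6.8 corners [[400.0, 5.0], [449.0, -407.0], [514.0, -399.0], [465.0, 12.0]] zmax [0.0335 0.04  ]
top px[333. 
[... 1063 characters left out ...]
[1081.0, -143.0], [1047.0, -64.0]] zmax [0.0308 0.0383]
scene px[239. 272.] 708 c [ 897. -123.] size [ 55. 365.] ang 75.2 corners [[714.0, -103.0], [1067.0, -196.0], [1081.0, -143.0], [728.0, -50.0]] zmax [0.0727 0.0778]
scene px[166. 326.] 5569 c [ 889. -204.] size [362. 177.] ang 43.6 corners [[697.0, -265.0], [819.0, -393.0], [1081.0, -143.0], [959.0, -15.0]] zmax [0.0146 0.0331]
top log top 1052 c [ 508. -208.] size [ 40. 161.] ang 87.0 corners [[427.0, -224.0], [587.0, -232.0], [589.0, -193.0], [429.0, -184.0]] zmax [0.0499 0.0549]
scene log top 680 c [ 508. -209.] size [ 37. 163.] ang 86.6 corners [[426.0, -223.0], [589.0, -232.0], [591.0, -196.0], [428.0, -186.0]] zmax [0.0499 0.0538]
```

View pics/crop.png

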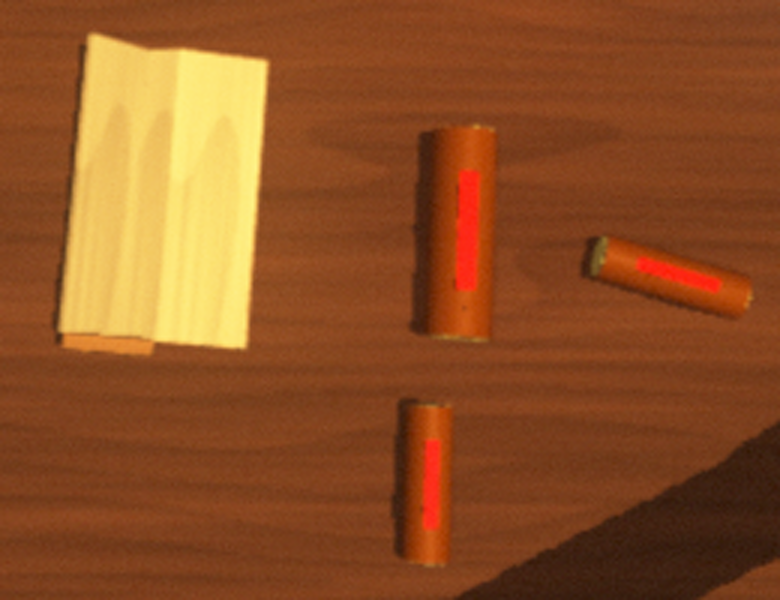

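The crop shows one big log at crop (460,230), 160 mm long with a red strip, and two clearly smaller ones. The V rest is at upper left, with its stop at crop (108,343). Next I'll fit the rest.

```bash
python3 - <<'E'
from h import *
for n in ["top","scene"]:
    P=np.load(f"{n}.npy"); ok=np.load(f"{n}_rz.npy")>0
    box=ok&(P[...,0]>.35)&(P[...,0]<.7)&(P[...,1]>-.1)&(P[...,1]<.085)
    hh=(P[...,2]>0.006)&box
    k,l,s,c=cv2.connectedComponentsWithStats(hh.astype(np.uint8)); i=1+s[1:,4].argmax()
    p=P[l==i]; 
    r=cv2.minAreaRect(p[:,:2].astype(np.float32)*1000); print(n,"rest",cv2.boxPoints(r).round().tolist(),np.round(r[1]),r[2])
    a=np.deg2rad(r[2]-90 if r[2]>45 else r[2])
    # profile perpendicular to axis, refine angle by min scatter of z given y'
    best=None
    q=p[(p[:,0]>.44)&(p[:,0]<.63)]
    for t in np.deg2rad(np.arange(-12,5,.25)):
        yy=-np.sin(t)*q[:,0]+np.cos(t)*q[:,1]
        b=((yy-yy.min())/.003).astype(int); cost=sum(((q[b==j,2]-q[b==j,2].mean())**2).sum() for j in np.unique(b))
        if best is None or cost<best[0]: best=(cost,t)
    t=best[1]; print("angle",np.rad2deg(t))
    yy=-np.sin(t)*q[:,0]+np.cos(t)*q[:,1]; xx=np.cos(t)*p[:,0]+np.sin(t)*p[:,1]
    print("x' range",np.percentile(xx,[.3,1,99,99.7]).round(4))
    for y0 in np.arange(np.floor(yy.min()*200)/200,yy.max(),.005):
        m=(yy>=y0)&(yy<y0+.005)
        if m.sum()>3: print(round((y0+.0025)*1000,1),round(q[m,2].mean()*1000,1),end=" | ")
    print()
    st=p[p[:,2]>.049]; st=st[st[:,0]<.47]; print("stop",len(st),st.mean(0).round(4), (np.cos(t)*st[:,0]+np.sin(t)*st[:,1]).min(),(np.cos(t)*st[:,0]+np.sin(t)*st[:,1]).max())
    for nm,lo,hi in [("jar",(.65,-.16),(.8,-.03)),("tin",(.4,.1),(.53,.22)),("baby",(.5,.09),(.63,.22))]:
        m=ok&(P[...,2]>.03)&(P[...,0]>lo[0])&(P[...,0]<hi[0])&(P[...,1]>lo[1])&(P[...,1]<hi[1])
        print(nm,m.sum(),np.round(cv2.minEnclosingCircle(P[m][:,:2].astype(np.float32)*1000)[0]),P[m][:,2].max())
E
```

```text
top rest [[409.0, -27.0], [655.0, -40.0], [662.0, 81.0], [416.0, 95.0]] [122. 246.] 86.85222625732422
angle -4.25
x' range [0.4094 0.4117 0.6484 0.6499]
7.5 7.4 | 12.5 7.3 | 17.5 7.6 | 22.5 8.5 | 27.5 9.0 | 32.5 9.8 | 37.5 11.0 | 42.5 11.7 | 47.5 13.1 | 52.5 14.1 | 57.5 14.5 | 62.5 12.7 | 67.5 10.5 | 72.5 8.8 | 77.5 7.3 | 82.5 7.1 | 87.5 8.6 | 92.5 12.6 | 97.5 17.3 | 102.5 21.9 | 107.5 27.2 | 112.5 32.4 | 117.5 37.1 | 122.5 42.2 | 127.5 43.6 | 
stop 144 [0.4202 0.0557 0.055 ] 0.40903259933228586 0.4209091883855832
jar 556 [758. -89.] 0.08059429877800084
tin 603 [474. 207.] 0.08475886367425312
baby 435 [565. 154.] 0.08047436760697768
scene rest [[412.0, -32.0], [658.0, -38.0], [661.0, 83.0], [415.0, 89.0]] [121. 246.] 88.65021514892578
angle -4.0
x' range [0.4126 0.4159 0.6515 0.6526]
7.5 6.9 | 12.5 7.0 | 17.5 7.6 | 22.5 8.3 | 27.5 9.2 | 32.5 10.2 | 37.5 11.3 | 42.5 12.4 | 47.5 13.2 | 52.5 14.4 | 57.5 13.7 | 62.5 11.3 | 67.5 9.1 | 72.5 7.8 | 77.5 6.9 | 82.5 7.1 | 87.5 9.8 | 92.5 14.7 | 97.5 19.7 | 102.5 24.4 | 107.5 29.6 | 112.5 34.8 | 117.5 39.5 | 122.5 43.9 | 127.5 41.1 | 
stop 90 [0.4232 0.0548 0.054 ] 0.4098481279358449 0.4251173052887009
jar 627 [764. -90.] 0.07911527385771555
tin 484 [476. 207.] 0.08146373654836814
baby 403 [565. 157.] 0.08003364688539194
```

Rest: origin about (0.506, 0.045), yaw −4.1°. Log: (0.508, −0.208), which is (20, −252) mm in the rest frame, yaw about −3°. The crest, back height, stop and 161 mm length all match the given sizes. I turn the tool to yaw 86°, so that tx is rest +y and ty is rest +x, then go behind the log.

Emit:
send_rows([
  {"wz": -7.5},
  {"wz": -7.5},
  {"wz": -7.5},
  {"wz": -7.5},
  {"wz": -7.5},
  {"wz": -7.5},
  {"wz": -7.5},
  {"wz": -8},
  {"grip": 1},
])

```text
invalid input
```

Emit:
send_rows([
  {"tx": 26, "ty": 13},
  {"tx": 26, "ty": 13},
  {"tx": 26, "ty": 13},
  {"tx": 26, "ty": 13},
  {"tx": 26, "ty": 13},
  {"tx": 26, "ty": 13},
  {"tx": 26, "ty": 13},
  {"tx": 26, "ty": 13},
  {"tx": 26, "ty": 13},
  {"tx": 26, "ty": 13},
  {"tx": 26, "ty": 13},
  {"tx": 26, "ty": 13},
  {"tx": 26, "ty": 13},
  {"tx": 26, "ty": 13},
  {"tx": 4, "ty": 4},
  {},
  {},
])

```text
invalid input
```

```bash
cat >> h.py <<'E'
O=np.array([.506,.045]); T=np.deg2rad(-4.1); A=np.array([[np.cos(T),np.sin(T)],[-np.sin(T),np.cos(T)]])
def st():
    s=bot.get_state(); print("t",round(s["clock"],2),"tcp rest mm",(A@(s["ee_pos"][:2]-O)*1000).round(1),"z",round(s["ee_pos"][2]*1000,1),"rpy",np.rad2deg(s["orientation"]).round(1),"F rest",(A@s["contact_force"][:2]).round(2),round(s["contact_force"][2],2),"w",round(s["width"],3))
E
python3 -c "
from h import *
st()"
```

```text
t 0.1 tcp rest mm [-169.6 -668.2] z 221.6 rpy [-179.9    0.    25.4] F rest [-0.24 -0.65] 0.88 w 0.087
```

Both calls were refused; each row probably needs all seven fields.

Emit:
send_rows([
  {"wx": 0, "wy": 0, "wz": -7.5, "tx": 0, "ty": 0, "tz": 0, "grip": 1},
  {"wx": 0, "wy": 0, "wz": -7.5, "tx": 0, "ty": 0, "tz": 0, "grip": 1},
  {"wx": 0, "wy": 0, "wz": -7.5, "tx": 0, "ty": 0, "tz": 0, "grip": 1},
  {"wx": 0, "wy": 0, "wz": -7.5, "tx": 0, "ty": 0, "tz": 0, "grip": 1},
  {"wx": 0, "wy": 0, "wz": -7.5, "tx": 0, "ty": 0, "tz": 0, "grip": 1},
  {"wx": 0, "wy": 0, "wz": -7.5, "tx": 0, "ty": 0, "tz": 0, "grip": 1},
  {"wx": 0, "wy": 0, "wz": -7.5, "tx": 0, "ty": 0, "tz": 0, "grip": 1},
  {"wx": 0, "wy": 0, "wz": -8, "tx": 0, "ty": 0, "tz": 0, "grip": 1},
  {"wx": 0, "wy": 0, "wz": 0, "tx": 0, "ty": 0, "tz": 0, "grip": 1},
])

```text
clock: 1.0
ee_pos: [0.289, -0.6097, 0.2219]
orientation: [-3.141, -0.001, 1.498]
contact_force: [0.0, 0.2, 0.6]
width: 0.0871
grip_force: 0.0
```

```bash
python3 -c "
from h import *
st()"
```

```text
t 1.0 tcp rest mm [-169.7 -668.5] z 221.9 rpy [-1.80e+02 -1.00e-01  8.58e+01] F rest [0.02 0.17] 0.63 w 0.087
```

Emit:
send_rows([
  {"wx": 0, "wy": 0, "wz": 0, "tx": 30, "ty": 15, "tz": 0, "grip": 1},
  {"wx": 0, "wy": 0, "wz": 0, "tx": 30, "ty": 15, "tz": 0, "grip": 1},
  {"wx": 0, "wy": 0, "wz": 0, "tx": 30, "ty": 15, "tz": 0, "grip": 1},
  {"wx": 0, "wy": 0, "wz": 0, "tx": 30, "ty": 15, "tz": 0, "grip": 1},
  {"wx": 0, "wy": 0, "wz": 0, "tx": 30, "ty": 15, "tz": 0, "grip": 1},
  {"wx": 0, "wy": 0, "wz": 0, "tx": 30, "ty": 15, "tz": 0, "grip": 1},
  {"wx": 0, "wy": 0, "wz": 0, "tx": 30, "ty": 15, "tz": 0, "grip": 1},
  {"wx": 0, "wy": 0, "wz": 0, "tx": 30, "ty": 15, "tz": 0, "grip": 1},
  {"wx": 0, "wy": 0, "wz": 0, "tx": 30, "ty": 15, "tz": 0, "grip": 1},
  {"wx": 0, "wy": 0, "wz": 0, "tx": 30, "ty": 15, "tz": 0, "grip": 1},
  {"wx": 0, "wy": 0, "wz": 0, "tx": 30, "ty": 15, "tz": 0, "grip": 1},
  {"wx": 0, "wy": 0, "wz": 0, "tx": 30, "ty": 15, "tz": 0, "grip": 1},
  {"wx": 0, "wy": 0, "wz": 0, "tx": 8, "ty": 7, "tz": 0, "grip": 1},
  {"wx": 0, "wy": 0, "wz": 0, "tx": 0, "ty": 0, "tz": 30, "grip": 1},
  {"wx": 0, "wy": 0, "wz": 0, "tx": 0, "ty": 0, "tz": 30, "grip": 1},
  {"wx": 0, "wy": 0, "wz": 0, "tx": 0, "ty": 0, "tz": 30, "grip": 1},
  {"wx": 0, "wy": 0, "wz": 0, "tx": 0, "ty": 0, "tz": 30, "grip": 1},
  {"wx": 0, "wy": 0, "wz": 0, "tx": 0, "ty": 0, "tz": 20, "grip": 1},
  {"wx": 0, "wy": 0, "wz": 0, "tx": 0, "ty": 0, "tz": 0, "grip": 1},
  {"wx": 0, "wy": 0, "wz": 0, "tx": 0, "ty": 0, "tz": 0, "grip": 1},
])

```text
clock: 3.0
ee_pos: [0.5023, -0.257, 0.0827]
orientation: [-3.141, 0.0, 1.497]
contact_force: [0.0, 0.5, -0.3]
width: 0.0871
grip_force: 0.0
```

```bash
python3 -c "
from h import *
st()
c=bot.read_camera('scene'); cv2.imwrite('pics/s1.png',cv2.resize(c['image'][100:280,60:330],None,fx=2.9,fy=2.9)[...,::-1])"
```

```text
t 3.0 tcp rest mm [  17.9 -301.5] z 82.7 rpy [-180.     0.    85.8] F rest [-0.03  0.47] -0.32 w 0.087
```

View pics/s1.png

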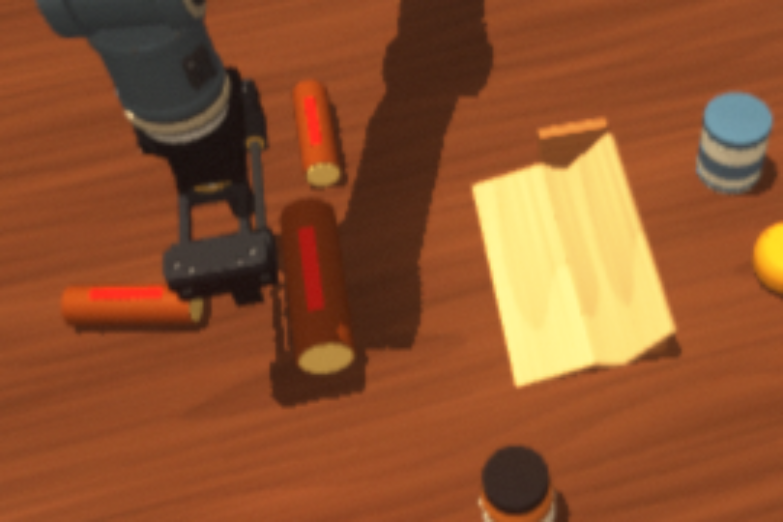

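The picture shows the gripper behind the log with its tip at about (248,295). It is clear of the small log's end at (190,300). I lower it and start the slow push.

Emit:
send_rows([
  {"wx": 0, "wy": 0, "wz": 0, "tx": 0, "ty": 0, "tz": 20, "grip": 1},
  {"wx": 0, "wy": 0, "wz": 0, "tx": 0, "ty": 0, "tz": 20, "grip": 1},
  {"wx": 0, "wy": 0, "wz": 0, "tx": 0, "ty": 0, "tz": 20, "grip": 1},
  {"wx": 0, "wy": 0, "wz": 0, "tx": 0, "ty": 0, "tz": 7, "grip": 1},
  {"wx": 0, "wy": 0, "wz": 0, "tx": 4, "ty": 0, "tz": 0, "grip": 1},
  {"wx": 0, "wy": 0, "wz": 0, "tx": 3, "ty": 0, "tz": 0, "grip": 1},
  {"wx": 0, "wy": 0, "wz": 0, "tx": 3, "ty": 0, "tz": 0, "grip": 1},
  {"wx": 0, "wy": 0, "wz": 0, "tx": 3, "ty": 0, "tz": 0, "grip": 1},
  {"wx": 0, "wy": 0, "wz": 0, "tx": 3, "ty": 0, "tz": 0, "grip": 1},
  {"wx": 0, "wy": 0, "wz": 0, "tx": 3, "ty": 0, "tz": 0, "grip": 1},
  {"wx": 0, "wy": 0, "wz": 0, "tx": 3, "ty": 0, "tz": 0, "grip": 1},
  {"wx": 0, "wy": 0, "wz": 0, "tx": 3, "ty": 0, "tz": 0, "grip": 1},
  {"wx": 0, "wy": 0, "wz": 0, "tx": 3, "ty": 0, "tz": 0, "grip": 1},
  {"wx": 0, "wy": 0, "wz": 0, "tx": 3, "ty": 0, "tz": 0, "grip": 1},
  {"wx": 0, "wy": 0, "wz": 0, "tx": 3, "ty": 0, "tz": 0, "grip": 1},
  {"wx": 0, "wy": 0, "wz": 0, "tx": 3, "ty": 0, "tz": 0, "grip": 1},
  {"wx": 0, "wy": 0, "wz": 0, "tx": 3, "ty": 0, "tz": 0, "grip": 1},
  {"wx": 0, "wy": 0, "wz": 0, "tx": 3, "ty": 0, "tz": 0, "grip": 1},
])

```text
clock: 4.85
ee_pos: [0.5054, -0.2132, 0.0156]
orientation: [3.141, 0.0, 1.499]
contact_force: [0.0, -0.8, 0.4]
width: 0.087
grip_force: 0.1
```

```bash
cat >> h.py <<'E'
def log(n="top"):
    c=bot.read_camera(n); P=cloud(c); im=cv2.cvtColor(c["image"],cv2.COLOR_RGB2HSV)
    q=(P[...,:2]-O)@A.T*1000; z=P[...,2]*1000
    # brown/red casing, above counter, near rest
    m=(c["range_z"]>0)&(z>25)&(z<75)&(q[...,0]>-90)&(q[...,0]<190)&(q[...,1]>-290)&(q[...,1]<60)&((im[...,0]<11)|(im[...,0]>172))&(im[...,1]>130)&(im[...,2]>40)
    k,l,s,_=cv2.connectedComponentsWithStats(m.astype(np.uint8)); i=1+s[1:,4].argmax(); m=l==i
    r=cv2.minAreaRect(q[m].astype(np.float32)); print(n,"log rest-frame c",np.round(r[0],1),"size",np.round(r[1],1),"ang",round(r[2],1),"ztop",np.percentile(z[m],[50,95]).round(1),"x range",np.percentile(q[m][:,0],[.5,99.5]).round(1),m.sum())
    return c
E
python3 -c "
from h import *
st(); c=log('scene'); c=log('top')"
```

```text
t 4.85 tcp rest mm [  17.9 -257.6] z 15.6 rpy [180.    0.   85.9] F rest [ 0.07 -0.84] 0.43 w 0.087
scene log rest-frame c [  19.5 -218.9] size [160.3  54.3] ang 0.0 ztop [48.6 52.6] x range [-58.5  98.5] 720
top log rest-frame c [  19.  -211.3] size [ 42.  157.5] ang 89.7 ztop [48.5 53.5] x range [-57.   96.4] 837
```

The log is rolling square to the rest. I continue.

Emit:
send_rows([
  {"wx": 0, "wy": 0, "wz": 0, "tx": 4, "ty": 0, "tz": 0, "grip": 1},
  {"wx": 0, "wy": 0, "wz": 0, "tx": 4, "ty": 0, "tz": 0, "grip": 1},
  {"wx": 0, "wy": 0, "wz": 0, "tx": 4, "ty": 0, "tz": 0, "grip": 1},
  {"wx": 0, "wy": 0, "wz": 0, "tx": 4, "ty": 0, "tz": 0, "grip": 1},
  {"wx": 0, "wy": 0, "wz": 0, "tx": 4, "ty": 0, "tz": 0, "grip": 1},
  {"wx": 0, "wy": 0, "wz": 0, "tx": 4, "ty": 0, "tz": 0, "grip": 1},
  {"wx": 0, "wy": 0, "wz": 0, "tx": 4, "ty": 0, "tz": 0, "grip": 1},
  {"wx": 0, "wy": 0, "wz": 0, "tx": 4, "ty": 0, "tz": 0, "grip": 1},
  {"wx": 0, "wy": 0, "wz": 0, "tx": 4, "ty": 0, "tz": 0, "grip": 1},
  {"wx": 0, "wy": 0, "wz": 0, "tx": 4, "ty": 0, "tz": 0, "grip": 1},
  {"wx": 0, "wy": 0, "wz": 0, "tx": 4, "ty": 0, "tz": 0, "grip": 1},
  {"wx": 0, "wy": 0, "wz": 0, "tx": 4, "ty": 0, "tz": 0, "grip": 1},
  {"wx": 0, "wy": 0, "wz": 0, "tx": 4, "ty": 0, "tz": 0, "grip": 1},
  {"wx": 0, "wy": 0, "wz": 0, "tx": 4, "ty": 0, "tz": 0, "grip": 1},
  {"wx": 0, "wy": 0, "wz": 0, "tx": 4, "ty": 0, "tz": 0, "grip": 1},
  {"wx": 0, "wy": 0, "wz": 0, "tx": 4, "ty": 0, "tz": 0, "grip": 1},
  {"wx": 0, "wy": 0, "wz": 0, "tx": 4, "ty": 0, "tz": 0, "grip": 1},
  {"wx": 0, "wy": 0, "wz": 0, "tx": 4, "ty": 0, "tz": 0, "grip": 1},
  {"wx": 0, "wy": 0, "wz": 0, "tx": 4, "ty": 0, "tz": 0, "grip": 1},
  {"wx": 0, "wy": 0, "wz": 0, "tx": 4, "ty": 0, "tz": 0, "grip": 1},
])

```text
clock: 6.95
ee_pos: [0.5112, -0.1333, 0.0156]
orientation: [3.141, 0.0, 1.499]
contact_force: [0.2, -0.6, 0.0]
width: 0.0869
grip_force: 0.1
```

```bash
python3 -c "
from h import *
st(); c=log('scene'); c=log('top')"
```

```text
t 6.95 tcp rest mm [  17.9 -177.5] z 15.6 rpy [180.    0.   85.9] F rest [ 0.22 -0.61] 0.02 w 0.087
scene log rest-frame c [  19.  -141.8] size [157.3  56. ] ang 0.4 ztop [48.4 53. ] x range [-58.5  96.7] 561
top log rest-frame c [  17.8 -136.1] size [23.3 42.6] ang 87.1 ztop [50.6 55. ] x range [-2.8 38.9] 72
```

Emit:
send_rows([
  {"wx": 0, "wy": 0, "wz": 0, "tx": 4, "ty": 0, "tz": 0, "grip": 1},
  {"wx": 0, "wy": 0, "wz": 0, "tx": 4, "ty": 0, "tz": 0, "grip": 1},
  {"wx": 0, "wy": 0, "wz": 0, "tx": 4, "ty": 0, "tz": 0, "grip": 1},
  {"wx": 0, "wy": 0, "wz": 0, "tx": 4, "ty": 0, "tz": 0, "grip": 1},
  {"wx": 0, "wy": 0, "wz": 0, "tx": 4, "ty": 0, "tz": 0, "grip": 1},
  {"wx": 0, "wy": 0, "wz": 0, "tx": 4, "ty": 0, "tz": 0, "grip": 1},
  {"wx": 0, "wy": 0, "wz": 0, "tx": 4, "ty": 0, "tz": 0, "grip": 1},
  {"wx": 0, "wy": 0, "wz": 0, "tx": 4, "ty": 0, "tz": 0, "grip": 1},
  {"wx": 0, "wy": 0, "wz": 0, "tx": 4, "ty": 0, "tz": 0, "grip": 1},
  {"wx": 0, "wy": 0, "wz": 0, "tx": 4, "ty": 0, "tz": 0, "grip": 1},
  {"wx": 0, "wy": 0, "wz": 0, "tx": 4, "ty": 0, "tz": 0, "grip": 1},
  {"wx": 0, "wy": 0, "wz": 0, "tx": 4, "ty": 0, "tz": -1, "grip": 1},
  {"wx": 0, "wy": 0, "wz": 0, "tx": 4, "ty": 0, "tz": -1, "grip": 1},
  {"wx": 0, "wy": 0, "wz": 0, "tx": 4, "ty": 0, "tz": -1, "grip": 1},
  {"wx": 0, "wy": 0, "wz": 0, "tx": 4, "ty": 0, "tz": -1, "grip": 1},
  {"wx": 0, "wy": 0, "wz": 0, "tx": 4, "ty": 0, "tz": -1, "grip": 1},
  {"wx": 0, "wy": 0, "wz": 0, "tx": 4, "ty": 0, "tz": -1, "grip": 1},
  {"wx": 0, "wy": 0, "wz": 0, "tx": 4, "ty": 0, "tz": -1, "grip": 1},
  {"wx": 0, "wy": 0, "wz": 0, "tx": 4, "ty": 0, "tz": -1, "grip": 1},
  {"wx": 0, "wy": 0, "wz": 0, "tx": 4, "ty": 0, "tz": 0, "grip": 1},
])

```text
clock: 9.05
ee_pos: [0.517, -0.0535, 0.0237]
orientation: [3.141, 0.0, 1.499]
contact_force: [0.5, -3.5, 2.3]
width: 0.0869
grip_force: 2.2
```

```bash
python3 -c "
from h import *
st(); c=log('scene')"
```

```text
t 9.05 tcp rest mm [ 18.  -97.5] z 23.7 rpy [180.    0.   85.9] F rest [ 0.76 -3.49] 2.29 w 0.087
scene log rest-frame c [ 18.2 -67.2] size [ 72.9 160.7] ang 85.0 ztop [55.4 60.5] x range [-59.2  95.9] 413
```

Emit:
send_rows([
  {"wx": 0, "wy": 0, "wz": 0, "tx": 3, "ty": 0, "tz": 0, "grip": 1},
  {"wx": 0, "wy": 0, "wz": 0, "tx": 3, "ty": 0, "tz": 0, "grip": 1},
  {"wx": 0, "wy": 0, "wz": 0, "tx": 3, "ty": 0, "tz": 0, "grip": 1},
  {"wx": 0, "wy": 0, "wz": 0, "tx": 3, "ty": 0, "tz": 0, "grip": 1},
  {"wx": 0, "wy": 0, "wz": 0, "tx": 3, "ty": 0, "tz": -1, "grip": 1},
  {"wx": 0, "wy": 0, "wz": 0, "tx": 3, "ty": 0, "tz": -1, "grip": 1},
  {"wx": 0, "wy": 0, "wz": 0, "tx": 3, "ty": 0, "tz": -1, "grip": 1},
  {"wx": 0, "wy": 0, "wz": 0, "tx": 3, "ty": 0, "tz": -1, "grip": 1},
  {"wx": 0, "wy": 0, "wz": 0, "tx": 3, "ty": 0, "tz": 0, "grip": 1},
  {"wx": 0, "wy": 0, "wz": 0, "tx": 3, "ty": 0, "tz": 0, "grip": 1},
  {"wx": 0, "wy": 0, "wz": 0, "tx": 3, "ty": 0, "tz": 0, "grip": 1},
  {"wx": 0, "wy": 0, "wz": 0, "tx": 2, "ty": 0, "tz": 0, "grip": 1},
  {"wx": 0, "wy": 0, "wz": 0, "tx": 2, "ty": 0, "tz": 0, "grip": 1},
  {"wx": 0, "wy": 0, "wz": 0, "tx": 2, "ty": 0, "tz": 0, "grip": 1},
  {"wx": 0, "wy": 0, "wz": 0, "tx": 2, "ty": 0, "tz": 0, "grip": 1},
  {"wx": 0, "wy": 0, "wz": 0, "tx": 0, "ty": 0, "tz": 0, "grip": 1},
  {"wx": 0, "wy": 0, "wz": 0, "tx": 0, "ty": 0, "tz": 0, "grip": 1},
  {"wx": 0, "wy": 0, "wz": 0, "tx": 0, "ty": 0, "tz": 0, "grip": 1},
])

```text
clock: 10.9
ee_pos: [0.5198, -0.0131, 0.0275]
orientation: [3.142, 0.0, 1.498]
contact_force: [0.3, 0.2, -1.0]
width: 0.0869
grip_force: 0.0
```

```bash
python3 -c "
from h import *
st(); c=log('scene'); cv2.imwrite('pics/s2.png',cv2.resize(c['image'][100:280,130:400],None,fx=2.9,fy=2.9)[...,::-1])"
```

```text
t 10.9 tcp rest mm [ 17.9 -56.9] z 27.5 rpy [180.    0.   85.9] F rest [0.24 0.21] -1.05 w 0.087
scene log rest-frame c [ 7.6 -4.7] size [ 47.1 179.4] ang 89.3 ztop [57.5 61.1] x range [-79.3  95.9] 524
```

View pics/s2.png

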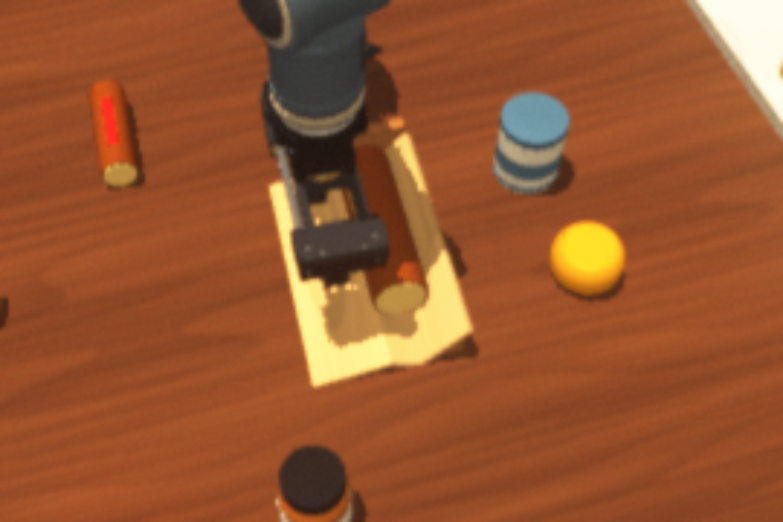

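The log lies in the V with its open end at about x = 97 mm and pale end at (402,297). I back off, lift, close the fingers and go round to the open end.

Emit:
send_rows([
  {"wx": 0, "wy": 0, "wz": 0, "tx": -10, "ty": 0, "tz": 0, "grip": 1},
  {"wx": 0, "wy": 0, "wz": 0, "tx": 0, "ty": 0, "tz": -30, "grip": 1},
  {"wx": 0, "wy": 0, "wz": 0, "tx": 0, "ty": 0, "tz": -30, "grip": 1},
  {"wx": 0, "wy": 0, "wz": 0, "tx": 0, "ty": 0, "tz": -20, "grip": 1},
  {"wx": 0, "wy": 0, "wz": 0, "tx": 15, "ty": 28, "tz": 0, "grip": 0},
  {"wx": 0, "wy": 0, "wz": 0, "tx": 15, "ty": 28, "tz": 0, "grip": 0},
  {"wx": 0, "wy": 0, "wz": 0, "tx": 15, "ty": 28, "tz": 0, "grip": 0},
  {"wx": 0, "wy": 0, "wz": 0, "tx": 15, "ty": 28, "tz": 0, "grip": 0},
  {"wx": 0, "wy": 0, "wz": 0, "tx": 2, "ty": 0, "tz": 0, "grip": 0},
  {"wx": 0, "wy": 0, "wz": 0, "tx": 0, "ty": 0, "tz": 0, "grip": 0},
  {"wx": 0, "wy": 0, "wz": 0, "tx": 0, "ty": 0, "tz": 0, "grip": 0},
  {"wx": 0, "wy": 0, "wz": 0, "tx": 0, "ty": 0, "tz": 0, "grip": 0},
  {"wx": 0, "wy": 0, "wz": 0, "tx": 0, "ty": 0, "tz": 0, "grip": 0},
])

```text
clock: 12.25
ee_pos: [0.6347, 0.03, 0.1077]
orientation: [-3.141, 0.001, 1.498]
contact_force: [0.2, 1.5, 0.4]
width: 0.0227
grip_force: 0.0
```

```bash
python3 -c "
from h import *
st(); c=log('scene'); cv2.imwrite('pics/s3.png',cv2.resize(c['image'][100:280,130:400],None,fx=2.9,fy=2.9)[...,::-1])"
```

```text
t 12.25 tcp rest mm [129.4  -5.8] z 107.7 rpy [-180.     0.    85.8] F rest [0.12 1.47] 0.44 w 0.023
scene log rest-frame c [ 19.1 -22.3] size [ 12.7 157.9] ang 89.6 ztop [50.9 56.1] x range [-57.3  97. ] 176
```

View pics/s3.png

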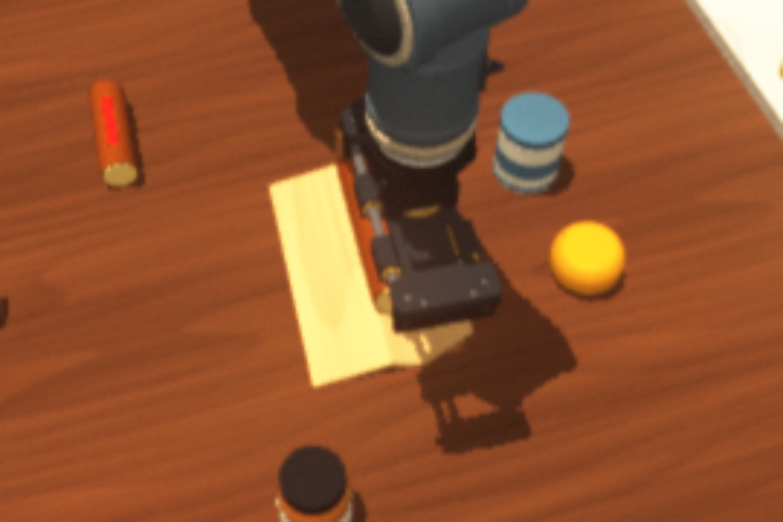

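The gripper is over the open end, with the log's end visible at (383,297). The fingers are nearly shut, so I let them finish and then lower.

Emit:
send_rows([
  {"wx": 0, "wy": 0, "wz": 0, "tx": 0, "ty": 0, "tz": 0, "grip": 0},
  {"wx": 0, "wy": 0, "wz": 0, "tx": 0, "ty": 0, "tz": 0, "grip": 0},
  {"wx": 0, "wy": 0, "wz": 0, "tx": 0, "ty": 0, "tz": 0, "grip": 0},
  {"wx": 0, "wy": 0, "wz": 0, "tx": 0, "ty": 0, "tz": 0, "grip": 0},
  {"wx": 0, "wy": 0, "wz": 0, "tx": 0, "ty": 0, "tz": 20, "grip": 0},
  {"wx": 0, "wy": 0, "wz": 0, "tx": 0, "ty": 0, "tz": 20, "grip": 0},
  {"wx": 0, "wy": 0, "wz": 0, "tx": 0, "ty": 0, "tz": 20, "grip": 0},
  {"wx": 0, "wy": 0, "wz": 0, "tx": 0, "ty": 0, "tz": 15, "grip": 0},
  {"wx": 0, "wy": 0, "wz": 0, "tx": 0, "ty": 0, "tz": 10, "grip": 0},
  {"wx": 0, "wy": 0, "wz": 0, "tx": 0, "ty": 0, "tz": 0, "grip": 0},
  {"wx": 0, "wy": 0, "wz": 0, "tx": 0, "ty": 0, "tz": 0, "grip": 0},
])

```text
clock: 13.4
ee_pos: [0.6358, 0.031, 0.023]
orientation: [3.141, -0.0, 1.499]
contact_force: [-0.6, -0.8, -0.3]
width: 0.0004
grip_force: 0.0
```

Emit:
send_rows([
  {"wx": 0, "wy": 0, "wz": 0, "tx": 0, "ty": -3, "tz": 0, "grip": 0},
  {"wx": 0, "wy": 0, "wz": 0, "tx": 0, "ty": -3, "tz": 0, "grip": 0},
  {"wx": 0, "wy": 0, "wz": 0, "tx": 0, "ty": -3, "tz": 0, "grip": 0},
  {"wx": 0, "wy": 0, "wz": 0, "tx": 0, "ty": -3, "tz": 0, "grip": 0},
  {"wx": 0, "wy": 0, "wz": 0, "tx": 0, "ty": -3, "tz": 0, "grip": 0},
  {"wx": 0, "wy": 0, "wz": 0, "tx": 0, "ty": -3, "tz": 0, "grip": 0},
  {"wx": 0, "wy": 0, "wz": 0, "tx": 0, "ty": -2, "tz": 0, "grip": 0},
  {"wx": 0, "wy": 0, "wz": 0, "tx": 0, "ty": -2, "tz": 0, "grip": 0},
  {"wx": 0, "wy": 0, "wz": 0, "tx": 0, "ty": -2, "tz": 0, "grip": 0},
])

```text
clock: 14.3
ee_pos: [0.6119, 0.0326, 0.0228]
orientation: [3.14, -0.0, 1.499]
contact_force: [2.3, -1.6, -1.0]
width: 0.0009
grip_force: 1.1
```

```bash
python3 -c "
from h import *
st(); c=log('scene')"
```

```text
t 14.3 tcp rest mm [106.5  -4.8] z 22.8 rpy [179.9  -0.   85.9] F rest [ 2.39 -1.47] -0.95 w 0.001
scene log rest-frame c [-66.5 -13.9] size [20.3 28.8] ang 60.9 ztop [56.8 59.5] x range [-80.3 -54.9] 29
```

Pushing at 2.4 N, sliding. Smaller steps from here, watching the force.

Emit:
send_rows([
  {"wx": 0, "wy": 0, "wz": 0, "tx": 0, "ty": -2, "tz": 0, "grip": 0},
  {"wx": 0, "wy": 0, "wz": 0, "tx": 0, "ty": -2, "tz": 0, "grip": 0},
  {"wx": 0, "wy": 0, "wz": 0, "tx": 0, "ty": -2, "tz": 0, "grip": 0},
  {"wx": 0, "wy": 0, "wz": 0, "tx": 0, "ty": -1, "tz": 0, "grip": 0},
])

```text
clock: 14.75
ee_pos: [0.6044, 0.0331, 0.0227]
orientation: [3.141, -0.0, 1.499]
contact_force: [2.2, -0.2, -0.0]
width: 0.0005
grip_force: 1.3
```

Emit:
send_rows([
  {"wx": 0, "wy": 0, "wz": 0, "tx": 0, "ty": -1, "tz": 0, "grip": 0},
  {"wx": 0, "wy": 0, "wz": 0, "tx": 0, "ty": -1, "tz": 0, "grip": 0},
])

```text
clock: 14.95
ee_pos: [0.6025, 0.0332, 0.0227]
orientation: [3.141, -0.0, 1.499]
contact_force: [3.1, -0.4, -0.4]
width: 0.0003
grip_force: 1.4
```

Emit:
send_rows([
  {"wx": 0, "wy": 0, "wz": 0, "tx": 0, "ty": -1, "tz": 0, "grip": 0},
])

```text
clock: 15.05
ee_pos: [0.6016, 0.0333, 0.0227]
orientation: [3.141, -0.0, 1.499]
contact_force: [2.6, 0.1, 0.1]
width: 0.0007
grip_force: 1.5
```

```bash
python3 -c "
from h import *
st()"
```

```text
t 15.05 tcp rest mm [96.2 -4.8] z 22.7 rpy [180.   -0.   85.9] F rest [2.63 0.29] 0.06 w 0.001
```

Still sliding, with no force jump yet. On in 1 mm steps.

Emit:
send_rows([
  {"wx": 0, "wy": 0, "wz": 0, "tx": 0, "ty": -1, "tz": 0, "grip": 0},
  {"wx": 0, "wy": 0, "wz": 0, "tx": 0, "ty": -1, "tz": 0, "grip": 0},
])

```text
clock: 15.25
ee_pos: [0.5995, 0.0334, 0.0227]
orientation: [3.141, -0.0, 1.499]
contact_force: [2.7, 0.8, 1.2]
width: 0.0003
grip_force: 1.6
```

Emit:
send_rows([
  {"wx": 0, "wy": 0, "wz": 0, "tx": 0, "ty": -1, "tz": 0, "grip": 0},
])

```text
clock: 15.35
ee_pos: [0.5985, 0.0335, 0.0226]
orientation: [3.141, -0.0, 1.499]
contact_force: [3.0, -0.3, 2.0]
width: 0.0004
grip_force: 1.6
```

Emit:
send_rows([
  {"wx": 0, "wy": 0, "wz": 0, "tx": 0, "ty": -1, "tz": 0, "grip": 0},
])

```text
clock: 15.45
ee_pos: [0.5982, 0.0336, 0.0228]
orientation: [3.14, -0.0, 1.499]
contact_force: [5.7, -0.5, -1.6]
width: 0.0003
grip_force: 2.9
```

Emit:
send_rows([
  {"wx": 0, "wy": 0, "wz": 0, "tx": 0, "ty": -1, "tz": 0, "grip": 0},
])

```text
clock: 15.55
ee_pos: [0.5982, 0.0336, 0.0229]
orientation: [3.138, -0.001, 1.499]
contact_force: [7.6, -0.9, -1.6]
width: 0.0004
grip_force: 3.7
```

```bash
python3 -c "
from h import *
st(); c=log('scene'); cv2.imwrite('pics/s4.png',cv2.resize(c['image'][110:250,180:340],None,fx=4,fy=4)[...,::-1])"
```

```text
t 15.55 tcp rest mm [92.8 -4.8] z 22.9 rpy [179.8  -0.   85.9] F rest [ 7.64 -0.34] -1.63 w 0.0
scene log rest-frame c [-79.4 -16.7] size [19.9 16.9] ang 79.1 ztop [53.6 60.8] x range [-89.1 -73.1] 18
```

View pics/s4.png

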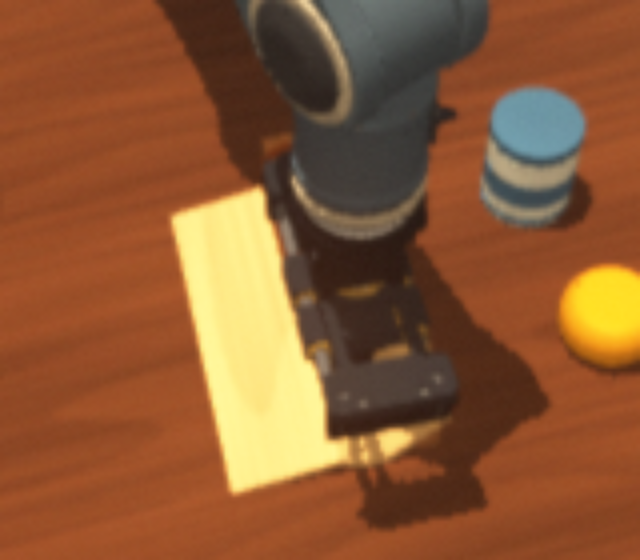

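The tool stalled at x ≈ 93 mm and the force jumped to 7.6 N, so the log is against the stop. In the picture the hand still covers the log. I back off endwise, lift, and move away to check.

Emit:
send_rows([
  {"wx": 0, "wy": 0, "wz": 0, "tx": 0, "ty": 2, "tz": 0, "grip": 0},
  {"wx": 0, "wy": 0, "wz": 0, "tx": 0, "ty": 4, "tz": 0, "grip": 0},
  {"wx": 0, "wy": 0, "wz": 0, "tx": 0, "ty": 12, "tz": 0, "grip": 0},
  {"wx": 0, "wy": 0, "wz": 0, "tx": 0, "ty": 12, "tz": 0, "grip": 0},
  {"wx": 0, "wy": 0, "wz": 0, "tx": 0, "ty": 0, "tz": -30, "grip": 0},
  {"wx": 0, "wy": 0, "wz": 0, "tx": 0, "ty": 0, "tz": -40, "grip": 0},
  {"wx": 0, "wy": 0, "wz": 0, "tx": 0, "ty": 0, "tz": -40, "grip": 0},
  {"wx": 0, "wy": 0, "wz": 0, "tx": 0, "ty": 0, "tz": -40, "grip": 0},
  {"wx": 0, "wy": 0, "wz": 0, "tx": -35, "ty": 0, "tz": 0, "grip": 0},
  {"wx": 0, "wy": 0, "wz": 0, "tx": -35, "ty": 0, "tz": 0, "grip": 0},
  {"wx": 0, "wy": 0, "wz": 0, "tx": -35, "ty": 0, "tz": 0, "grip": 0},
  {"wx": 0, "wy": 0, "wz": 0, "tx": -35, "ty": 0, "tz": 0, "grip": 0},
  {"wx": 0, "wy": 0, "wz": 0, "tx": -35, "ty": 0, "tz": 0, "grip": 0},
  {"wx": 0, "wy": 0, "wz": 0, "tx": -35, "ty": 0, "tz": 0, "grip": 0},
  {"wx": 0, "wy": 0, "wz": 0, "tx": -35, "ty": 0, "tz": 0, "grip": 0},
  {"wx": 0, "wy": 0, "wz": 0, "tx": 0, "ty": 0, "tz": 0, "grip": 0},
  {"wx": 0, "wy": 0, "wz": 0, "tx": 0, "ty": 0, "tz": 0, "grip": 0},
])

```text
clock: 17.3
ee_pos: [0.6086, -0.214, 0.1721]
orientation: [-3.141, -0.001, 1.496]
contact_force: [0.7, 0.9, -0.3]
width: 0.0002
grip_force: 0.0
```

```bash
python3 -c "
from h import *
st(); log('top'); c=log('scene'); cv2.imwrite('pics/s5.png',cv2.resize(c['image'][110:270,160:360],None,fx=3.7,fy=3.7)[...,::-1])"
```

```text
t 17.3 tcp rest mm [ 120.9 -251. ] z 172.1 rpy [-180.    -0.    85.7] F rest [0.62 0.93] -0.3 w 0.0
top log rest-frame c [-62.2  12.9] size [15.7  7.1] ang 4.7 ztop [51.8 55.4] x range [-70.2 -54.6] 15
scene log rest-frame c [-3.4 -6.6] size [ 51.9 166.2] ang 87.3 ztop [56.7 61.2] x range [-79.8  78. ] 796
```

View pics/s5.png

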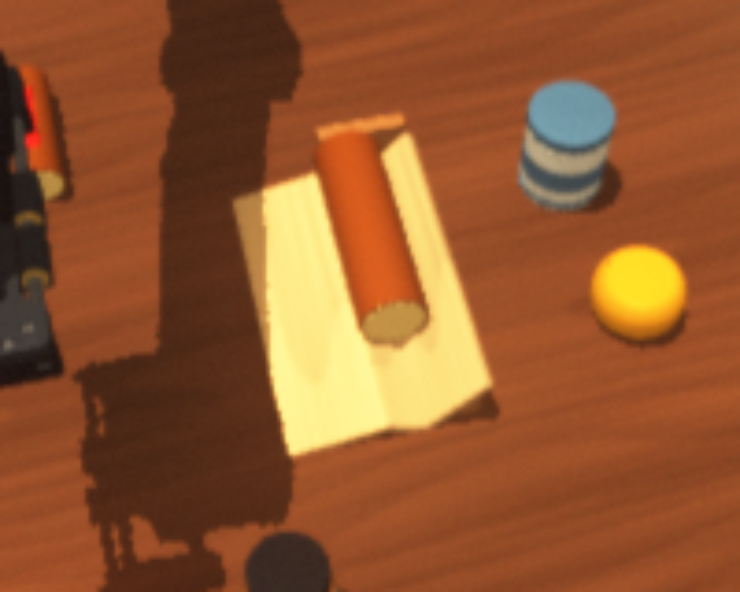

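The log lies in the V from (350,140) at the stop to its pale end at (393,322). Its x range is −80 to 78 mm. The tin and the small cheese have not moved, and the arm is clear. I hand in.

```bash
python3 -c "
from bench import bot
print(bot.job_done())"
```

```text
the job is handed in; nothing more can be done
None
```

I rolled the log up the ramp into the V and pushed it endwise until it touched the stop. It lies still and untouched, the tin and waxed cheese stand where they were, nothing went near the jar, and the job was handed in at about 17 s.

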